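Clear the jar and hold the hidden bolt head behind the bracket

TASK

The jar is in the way at the open end of the slot behind the steel bracket: slide it along the worktop, without lifting or tipping it, from its painted ring into the other painted ring and let go of it. Then reach down into the narrow slot behind the bracket, grip the hidden hexagonal bolt head across two flats, turn it against its spring until a pair of its flats stands upright (square to the worktop), and finish the program like that, still gripping the head so that it cannot spring back. Leave the spanner, the tape roll and the screwdriver where they lie.

Things in the scene. Friction and masses are not known exactly. Their poses are not given: they have to be found in the camera images.
- bracket: Fixed dark steel bracket. Origin on the worktop straight below the bolt head; x along the bolt, away from the robot, y along the slot, z up. Two upright plates, 80 mm wide (y -40 to 40 mm), 8 mm thick: front one at x -28 to -20 mm, top 95 mm up; rear one at x 28 to 36 mm, top 85 mm up. Base plate 6 mm thick, x -87 to 63 mm, y -40 to 40 mm.
- slot_mouth (a point): Middle of the narrow slot between the two uprights, level with the top of the rear one (x +4 mm, 85 mm above the worktop). The slot is 48 mm wide along the bracket's x, open at the top and at both y ends. Axes as the bracket's.
- bolt_head (a point): Centre of the steel hexagonal bolt head in the slot, 75 mm above the worktop. 30 mm across flats, 35 across corners, 16 long (x -8 to 8 mm); a fixed round collar fills the 12 mm to the front upright, 20 mm are free to the rear one. x along the bolt (bracket's x); y is the normal of one pair of flats, the other pairs stand at +-60 degrees about x. Axes turn with the bolt.
- bolt: The bolt, same origin and axes as bolt_head. It turns about x only. At the start its nearest pair of flats leans 12 to 30 degrees from upright, to either side. A spring of 0.4 N m per rad holds it at that starting angle, and brings it back there when let go; it can be turned 0.7 rad either way. The nut on the front, 30 mm across flats, stays put.
- cross_pin (a point): Middle of a thin pin, 4 x 36 mm, through the bolt's threaded end on the robot's side of the front upright, 56 mm from the head's centre. It turns with the bolt and runs along the bolt's z axis, parallel to one pair of flats, so it shows the bolt's angle. Only an indicator.
- jar_mid (a point): Centre, half-way up, of the glass jar with a metal lid: 56 mm diameter, 90 mm high, about 0.2 kg (0.14 to 0.28), standing upright and loose on the worktop, inside the ring beside the bracket. Smooth glass, friction about 0.2 on the worktop and on the fingers; pressed down while it is dragged it can trip. z up.
- ring_near: Thin white painted ring (84 mm outer, 76 mm inner diameter) on the worktop, beside the +y end of the bracket's slot, where the jar stands at the start. Origin at its centre, on the worktop. Paint only.
- ring_far: The same white painted ring, empty, 0.13 to 0.18 m farther from the bracket on the +y side: where the jar has to go. Origin at its centre, on the worktop. Paint only.
- spanner: Bystander: steel combination spanner, 36 x 210 x 7 mm, lying to the right (-y) of the bracket; origin at its middle on the worktop, y along its length.
- tape_roll: Bystander: roll of masking tape lying flat to the left (+y), 72 mm diameter, 24 mm high, origin at the centre of its underside.
- screwdriver: Bystander: red-handled screwdriver lying behind the bracket, 30 x 214 x 33 mm; origin below its middle, y along its length.
Things that resemble listed ones, but are neither listed nor needed, are in the scene too. Leave any green look-alike of the part that bears jar_mid alone.

How it is judged:
On the way, in this order (a step that is already met when the one before it is completed fails the run):
1. the jar stands in the far ring, upright and let go (horizontal distance between jar_mid and ring_far below 0.016 m and height (world z) of jar_mid below 0.049 m and angle between jar_mid's own z axis and vertical below 0.1 rad and contact force between the fingers and jar below 0.5 N and linear speed of jar below 0.02 m/s), for 0.2 s.
2. the bolt head is gripped and turned until a pair of flats is upright ((angle between the y axis of bolt_head and the y axis of bracket, either way round below 0.1 rad or angle between the y axis of bolt_head and the y axis of bracket, either way round between 0.947 and 1.147 rad) and contact force between the fingers and bolt above 4 N and distance between the grasp point and bolt_head below 0.022 m), for 0.2 s.
At the end, for the whole second after the job is handed in: The jar stands upright on the worktop, untouched, its centre within 16 mm of the far ring's centre. The gripper still holds the bolt head (over 4 N of contact, grasp point within 22 mm of the head's centre), with a pair of its flats within 0.1 rad (about 6 degrees) of upright (all of step 1 and all of step 2); the arm keeps its last pose, push and grip.
It fails at once if the jar is lifted more than 8 mm (height (world z) of jar_mid above 0.053 m).
It fails at once if the jar is tipped by more than 0.3 rad (angle between jar_mid's own z axis and vertical above 0.3 rad).
It fails at once if the spanner is moved by more than 20 mm (distance of spanner from where it was at the start of the episode above 0.02 m).
It fails at once if the tape roll is moved by more than 20 mm (distance of tape_roll from where it was at the start of the episode above 0.02 m).
It fails at once if the screwdriver is moved by more than 20 mm (distance of screwdriver from where it was at the start of the episode above 0.02 m).
It also fails if it takes over 42 s, if anything falls off the work surface, if the arm or the gripper's body presses on something with over 40 N, if the wrist force passes 120 N, or if a joint passes its speed limit or range.

ROBOT

A 6-joint arm with a two-finger parallel gripper is mounted at the origin on a cart in front of the work surface, level with it; the furniture and walls round the work are solid. World frame = base frame: x ahead of the robot, y to its left, z up, the work surface at z = 0. Lengths are in m, angles in rad, forces in N, time in s.
With the tool pointing down it reaches from about 0.3 to 0.775 m from the base axis. Payload 14.6 kg.
Tool frame: the origin (TCP) lies midway between the tips of the shut fingers; the grasp point (between the pads) lies 19 mm behind it (arm.hold_point_z is the distance from the TCP to the grasp point, in m); z points along the fingers, y is the direction in which the jaws open and shut (so a half turn about z gives the same grasp; the last joint's range is limited). The gripper opens to 85 mm and grips with 20 to 120 N. Pads are 22 mm wide; open, the fingers measure 114 mm over their backs; the gripper's body (76 mm by 85 mm) begins 54 mm behind the grasp point. The pads swing forward as they close: fully open they stand 13 mm farther back than shut.
Start: joints at [1.125, 0.3, 1.521, -0, 1.321, -0.067], TCP at [0.203, 0.511, 0.231] pointing down, gripper open.
Joint ranges: [-3.03, 3.03], [-0.79, 2.21], [0.23, 2.52], [-1.04, 4.18], [0, 3.07], [-2.55, 2.55]. Speed limits (rad/s): [2.22, 2.22, 2.57, 3.14, 3.14, 3.14].

INTERFACE

Orientations are given as [roll, pitch, yaw] about the fixed x, y, z axes, in that order (R = Rz(yaw) Ry(pitch) Rx(roll)).
In Python, from plant import sensors, viewer, job_done, arm gives the robot as it stands. The module is installed in compiled form; this text tells all that it offers.
- The arm moves only by the shell command python3 -m jog 'ROWS'. ROWS is a JSON object of lists of equal length, an entry for each row: "twist": the turn, a rotation vector about the tool's x, y, z in rad, a list of three; "linear": the shift along the tool's x, y, z in m, a list of three; "jaw": the finger opening in m, from 0 to 0.0854. In form: {"twist": [[wx, wy, wz], ...], "linear": [[dx, dy, dz], ...], "jaw": [jaw, ...]}. A call has 1 to 12 rows; each row shifts and turns the pose as measured when the row begins, along the tool's axes as they then stand; what a row does not reach is not made up. A row lasts 1/12 s, in which the tool goes at most 41.7 mm and 7.16 degrees, less where a joint would pass 70% of its speed; a pose out of reach is approached as far as the arm can. A call with a gripper value outside its range is refused whole. The fingers move at their own pace and stop on an object; the grip force is fixed at half the most. Time passes only in rows, so rows that do not move let the fingers close. It gives the time, the measured TCP pose, the force and the opening at its end, in the units of the state.
- sensors.observe(): the state, without advancing time (a new reading comes with each control period).
- viewer.read_camera(name): name is "scene" or "top"; returns a dict with "img" (480x640x3 uint8, red, green, blue), "depth" (480x640 float32, m along the optical axis (not along the pixel's ray), 0 where there is no reading), "intrinsics" (3x3 intrinsics, pixels), "T" (4x4, takes a point from camera to world coordinates). Camera axes: x right, y up, looking along -z (the intrinsics and any distortion apply to the point x, -y, -z); pixel columns grow to the right and rows downward; lengths in m; the calibration is good to about 2 mm. A picture is of the moment at which its call begins.
- job_done(): hands the job in, once; it reports no verdict.
The state is a dict: "time": time; "joints": joint angles; "qd": joint speeds; "tau": joint torques, N m; "ee_pos": TCP position; "tool_rot": TCP orientation; "ft_force": force on the tool from outside, world axes, zero at the start; "ft_torque": the same for the moment, N m; "opening": opening from 0.0 (shut) to 1.0 (fully open).
Only numpy, scipy, OpenCV 4.12 (cv2) and the standard library are available. Lean on these libraries where they do the work, as an engineer would, in place of code of your own. Each camera call takes 0.05 s, during which the arm holds its last target.

## Working session

There is one attempt and no reset: what is moved stays moved. The work goes in short steps, Python scripts to look and compute and a shell command to move; the robot and the scene stay as the last step left them, time stands still between calls to the robot, and variables do not carry over. Pictures are saved under pics/ and viewed, and the job is handed in when it is done.

```bash
mkdir -p pics; python3 - <<'E'
from plant import sensors, viewer, arm
import cv2,numpy as np
print(sensors.observe())
print(arm.hold_point_z)
for n in("scene","top"):
    c=viewer.read_camera(n); cv2.imwrite(f"pics/{n}0.png",c["img"][:,:,::-1]); np.savez(f"{n}0.npz",**c); print(n,c["intrinsics"],c["T"],c.keys())
E
```

```text
{'time': 0.0, 'joints': array([ 1.12542811e+00,  3.00483398e-01,  1.52162293e+00,  1.02107197e-05,
        1.32070150e+00, -6.65917156e-02]), 'qd': array([-7.89320832e-04,  8.64502846e-04, -7.92031547e-04, -8.86169591e-05,
        5.76092453e-04,  4.53782932e-04]), 'tau': array([ 1.93863598e-03, -5.43509209e+01, -3.61782467e+01,  2.00278151e-05,
        4.11836954e-03,  1.83173591e-05]), 'ee_pos': array([0.20326953, 0.51079025, 0.23069687]), 'tool_rot': array([-3.14038082e+00, -9.07291878e-05,  2.76281357e+00]), 'ft_force': array([ 0.06726907, -0.6675627 ,  0.09092201]), 'ft_torque': array([ 0.01683099,  0.0161909 , -0.01666528]), 'opening': 0.997410640587651}
0.0187
scene [[503.53005268   0.         322.02767227]
 [  0.         503.53005268 229.22933884]
 [  0.           0.           1.        ]] [[ 0.65683938  0.44900728 -0.60576769 -0.13027018]
 [-0.75371539  0.36774463 -0.54468064 -0.62374471]
 [-0.02179775  0.81434412  0.57997285  0.74905288]
 [ 0.          0.          0.          1.        ]] dict_keys(['img', 'depth', 'intrinsics', 'T'])
top [[528.20816206   0.         318.96156305]
 [  0.         528.20816206 243.16044796]
 [  0.           0.           1.        ]] [[-0.00937031  0.99297515 -0.11795145  0.43935768]
 [-0.99994974 -0.00888436  0.00464508  0.01422195]
 [ 0.00356452  0.11798904  0.9930085   1.20312359]
 [ 0.          0.          0.          1.        ]] dict_keys(['img', 'depth', 'intrinsics', 'T'])
```

View pics/scene0.png

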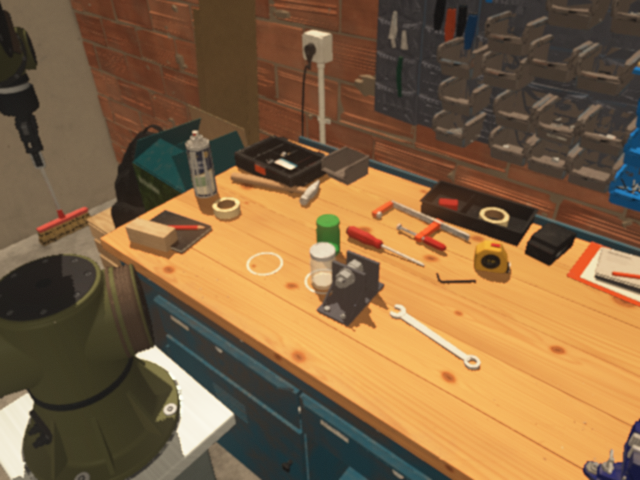

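View pics/top0.png

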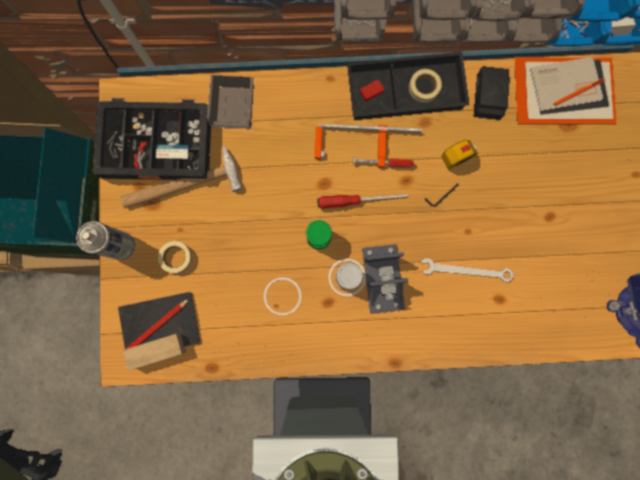

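Two jar-like things: the glass jar with a metal lid in the near ring (top view ~(349,276)), and a plain green one with no ring at ~(319,235). The glass one fits the description, and the green is the look-alike. I'll check with enlarged crops.

```bash
cat > h.py <<'E'
import numpy as np,cv2
from plant import viewer,sensors
def proj(c,P):
    P=np.asarray(P,float); R=c["T"][:3,:3];t=c["T"][:3,3]
    q=(P-t)@R; K=c["intrinsics"]
    return np.stack([K[0,0]*q[...,0]/-q[...,2]+K[0,2],K[1,1]*-q[...,1]/-q[...,2]+K[1,2]],-1)
def ray(c,u,v,z):
    K=c["intrinsics"];R=c["T"][:3,:3];t=c["T"][:3,3]
    d=np.stack([(np.asarray(u,float)-K[0,2])/K[0,0],-(np.asarray(v,float)-K[1,2])/K[1,1],-np.ones_like(np.asarray(u,float))],-1)@R.T
    return t+d*((z-t[2])/d[...,2])[...,None]
def pts(c):
    v,u=np.mgrid[:480,:640];K=c["intrinsics"];D=c["depth"]
    p=np.stack([(u-K[0,2])/K[0,0]*D,-(v-K[1,2])/K[1,1]*D,-D],-1)
    return p@c["T"][:3,:3].T+c["T"][:3,3]
E
python3 - <<'E'
from h import *
s=dict(np.load("scene0.npz"));t=dict(np.load("top0.npz"))
a=cv2.resize(t["img"][200:330,240:440],None,fx=4,fy=4,interpolation=cv2.INTER_CUBIC)
b=cv2.resize(s["img"][200:340,230:430],None,fx=4,fy=4,interpolation=cv2.INTER_CUBIC)
cv2.imwrite("pics/ct.png",a[:,:,::-1]);cv2.imwrite("pics/cs.png",b[:,:,::-1])
print(proj(s,[.203,.511,.231]),proj(t,[.203,.511,.231]))
E
```

```text
[ 41.10915491 164.03566477] [ 37.66751572 443.00818512]
```

View pics/ct.png

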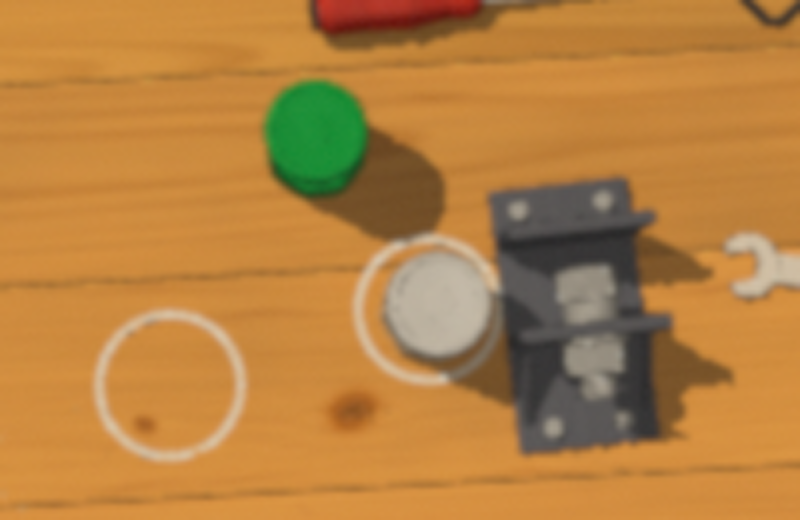

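View pics/cs.png

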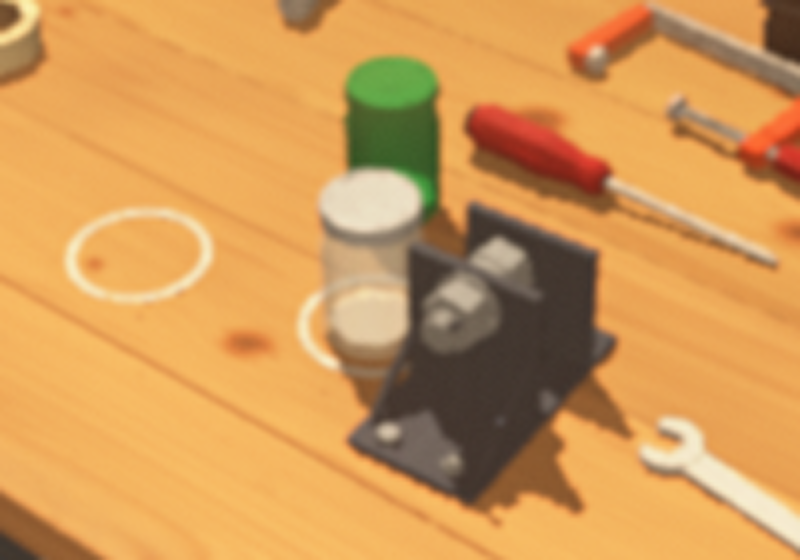

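Confirmed: the glass jar with grey metal lid stands in the near ring beside the bracket (top ~(349,276)); the green one is the look-alike at (319,235); the empty far ring is at (282,296). Now measure.

```bash
python3 - <<'E'
from h import *
s=dict(np.load("scene0.npz"));t=dict(np.load("top0.npz"))
def ringfit(c,roi,zz,name,excl=None):
    x0,y0,x1,y1=roi
    hsv=cv2.cvtColor(c["img"],cv2.COLOR_RGB2HSV)
    m=(hsv[...,1]<95)&(hsv[...,2]>150)
    v,u=np.nonzero(m[y0:y1,x0:x1]);u=u+x0;v=v+y0
    P=ray(c,u,v,zz)[:,:2]
    for k in range(6):
        A=np.c_[2*P,np.ones(len(P))];b=(P**2).sum(1);w=np.linalg.lstsq(A,b,rcond=None)[0]
        r=np.sqrt(w[2]+w[0]**2+w[1]**2);d=abs(np.hypot(*(P-w[:2]).T)-r)
        if k<5:P=P[d<max(.004,np.percentile(d,80) if k<2 else 0)]
    print(name,w[:2],r,len(P))
ringfit(t,(258,270,306,322),0,"far top")
ringfit(s,(242,248,288,280),0,"far scene")
# jar lid : lid blob
P=pts(t)
for c,nm,roi in((t,"top",(320,255,370,300)),(s,"scene",(300,235,340,300))):
    Q=pts(c);x0,y0,x1,y1=roi;q=Q[y0:y1,x0:x1].reshape(-1,3);k=(q[:,2]>.083)&(q[:,2]<.097)
    q=q[k]
    (cx,cy),r=cv2.minEnclosingCircle(q[:,:2].astype(np.float32));print(nm,"lid pts",k.sum(),q.mean(0),(cx,cy),r)
# bracket points
for c,nm in((t,"top"),(s,"scene")):
    Q=pts(c).reshape(-1,3)
    for lo,hi in((.086,.102),(.080,.0875),(.055,.08)):
        k=(Q[:,2]>lo)&(Q[:,2]<hi)&(Q[:,0]>.28)&(Q[:,0]<.52)&(Q[:,1]<-.07)&(Q[:,1]>-.22)
        q=Q[k];print(nm,lo,k.sum(),q.min(0) if len(q) else'',q.max(0) if len(q) else '',q.mean(0) if len(q) else '')
E
```

```text
far top [0.46273037 0.09354924] 0.03998685518309291 186
far scene [0.46259568 0.09478034] 0.03987654253228522 138
top lid pts 556 [ 0.50267985 -0.05382581  0.08966308] (0.5130583643913269, -0.06530790776014328) 0.04406158626079559
scene lid pts 434 [ 0.49707786 -0.06425817  0.08871334] (0.4840294122695923, -0.08306989073753357) 0.06290291994810104
top 0.086 457 [ 0.45234292 -0.17477907  0.0860046 ] [ 0.51989748 -0.07002872  0.09976965] [ 0.49168177 -0.12564058  0.09131939]
top 0.08 192 [ 0.45244269 -0.15505881  0.08015894] [ 0.51989748 -0.07035191  0.08748721] [ 0.48613486 -0.13032739  0.08444903]
top 0.055 56 [ 0.45243431 -0.16590169  0.05711505] [ 0.51847415 -0.09594853  0.07998382] [ 0.47902802 -0.13072803  0.07476974]
scene 0.086 405 [ 0.45655211 -0.17770728  0.08601835] [ 0.51999997 -0.07018154  0.09592746] [ 0.49034422 -0.12717027  0.09030118]
scene 0.08 261 [ 0.450772   -0.17719596  0.0800203 ] [ 0.51831848 -0.07043053  0.08746922] [ 0.48383484 -0.13007408  0.08408762]
scene 0.055 392 [ 0.45013326 -0.17790823  0.05509269] [ 0.51996527 -0.07016339  0.07995975] [ 0.48219724 -0.12865686  0.06944061]
```

```bash
python3 - <<'E'
from h import *
s=dict(np.load("scene0.npz"));t=dict(np.load("top0.npz"))
# lid: bright, low-saturation, height~.09
for c,nm in((t,"top"),(s,"scene")):
    Q=pts(c);hsv=cv2.cvtColor(c["img"],cv2.COLOR_RGB2HSV)
    m=(hsv[...,2]>130)&(hsv[...,1]<90)&(abs(Q[...,2]-.09)<.008)&(abs(Q[...,0]-.5)<.05)&(abs(Q[...,1]+.045)<.045)
    n,l,st,ce=cv2.connectedComponentsWithStats(m.astype(np.uint8));i=1+st[1:,4].argmax()
    v,u=np.nonzero(l==i);p=ray(c,u,v,np.full(len(u),.09));
    print(nm,st[i],ce[i],"ray ctr",p.mean(0),"r",np.sqrt(len(u)),p.min(0),p.max(0), Q[v,u].mean(0))
    k=(Q[...,2]>.045)&(Q[...,2]<.105)&(Q[...,0]>.40)&(Q[...,0]<.60)&(Q[...,1]<-.085)&(Q[...,1]>-.22)
    X=Q[k];H,_,_=np.histogram2d(X[:,0],X[:,1],bins=[np.arange(.40,.60,.005),np.arange(-.22,-.07,.006)])
    S,_,_=np.histogram2d(X[:,0],X[:,1],bins=[np.arange(.40,.60,.005),np.arange(-.22,-.07,.006)],weights=X[:,2])
    M=np.where(H>0,S/np.maximum(H,1)*1000,0).astype(int)
    for x,row in zip(np.arange(.40,.6,.005),M):
        if row.any(): print("%.3f"%x,*["%3d"%r if r else "  ." for r in row])
E
```

```text
top [336 263  27  26 535] [348.84859813 275.71962617] ray ctr [ 0.50194542 -0.05331415  0.09      ] r 23.130067012440755 [ 0.47604835 -0.08098148  0.09      ] [ 0.52884838 -0.02614556  0.09      ] [ 0.5019561  -0.05332426  0.08982285]
0.450   .   .   .   .   .   .   .   .   .   .   .  80  81  83  81  67   .   .   .   .   .   .   .   .
0.455   .   .   .   .   .   .   .   .   .   .   .  88  85  85  81  78   .   .   .   .   .   .   .   .
0.460   .   .   .   .   .   .   .   .   .   .   .   .  81  86  86  82   .   .   .   .   .   .   .   .
0.465   .   .   .   .   .   .   .   .   .   .  74  82  87  90  89  84  79   .   .   .   .   .   .   .
0.470   .   .   .   .   .   .   .   .   .   .  68  84  88  89  89  85  80   .   .   .   .   .   .   .
0.475   .   .   .   .   .   .   .   .   .   .   .  83  87  90  91  86  80   .   .  46   .   .   .   .
0.480   .   .   .   .   .   .   .   .   .   .   .  84  90  92  93  93  87  86  85  90  80   .   .   .
0.485   .   .   .   .   .   .   .  95  76  85  92  93  95  95  94  94  95  96  95  95  81   .   .   .
0.490   .   .   .   .   .   .   .  97  96  95  95
[... 2649 characters left out ...]
   .   .   .   .   .   .   .   .   .  75  83  88  90  89  83  78   .   .   .   .   .   .
0.520   .   .   .   .   .   .   .   .   .   .   .  74  83   .   .  87   .   .   .   .   .   .   .   .
0.530   .   .   .   .   .   .   .   .   .   .   .   .   .   .   .   .   .   .  78   .  70   .   .   .
0.535   .   .   .   .   .   .   .   .   .   .   .  80  67  61  75  76  77  78  76  73  69  65   .   .
0.540   .   .   .   .   .   .   .  87  64  65  65  67  64  68  72  80  83  79  78  82  83  84   .   .
0.545   .   .   .   .   .   .   .  67  65  72  78  79  83  83  83   .  83  82  82   .   .   .   .   .
0.550   .   .   .   .   .   .   .   .  83  82  83   .   .   .   .   .   .   .   .   .   .   .   .   .
```

```bash
python3 - <<'E'
from h import *
from scipy.optimize import least_squares
s=dict(np.load("scene0.npz"));t=dict(np.load("top0.npz"))
def strip(Q,lo,hi,xr):
    k=(Q[:,2]>lo)&(Q[:,2]<hi)&(Q[:,0]>xr[0])&(Q[:,0]<xr[1])&(Q[:,1]<-.085)&(Q[:,1]>-.2);return Q[k]
for c,nm in((t,"top"),(s,"scene")):
    Q=pts(c).reshape(-1,3)
    for lo,hi,xr in((.0932,.099,(.475,.50)),(.0825,.089,(.53,.56))):
        q=strip(Q,lo,hi,xr);r=cv2.minAreaRect((q[:,:2]*1000).astype(np.float32));m=q[:,:2].mean(0)
        w=np.linalg.svd(q[:,:2]-m)[2][0]
        print(nm,len(q),r,"PCA yaw",np.degrees(np.arctan2(-w[0]*np.sign(w[1]),abs(w[1]))),m,q[:,2].mean())
# base plate corners by colour (top): dark low-sat region, on z=.006 
c=t;Q=pts(c);hsv=cv2.cvtColor(c["img"],cv2.COLOR_RGB2HSV)
k=(abs(Q[...,2]-.006)<.004)&(hsv[...,1]<90)&(abs(Q[...,0]-.5)<.12)&(abs(Q[...,1]+.13)<.06)
m=cv2.morphologyEx(k.astype(np.uint8),cv2.MORPH_OPEN,np.ones((3,3)))
q=Q[m>0];r=cv2.minAreaRect((q[:,:2]*1000).astype(np.float32));print("base",r,cv2.boxPoints(r))
E
```

```text
top 122 ((483.3363342285156, -136.12799072265625), (16.986957550048828, 78.34124755859375), 4.4370622634887695) PCA yaw 5.917868244577325 [ 0.48695529 -0.1348501 ] 0.09563782680555205
top 124 ((543.4033203125, -130.1055908203125), (8.024190902709961, 79.76423645019531), 6.001115798950195) PCA yaw 5.792433821435178 [ 0.54337813 -0.12958996] 0.08523683809494333
scene 80 ((486.888916015625, -138.0867919921875), (9.805765151977539, 78.47704315185547), 6.681051731109619) PCA yaw 5.670382424599565 [ 0.48748394 -0.13992144] 0.09436580041182278
scene 83 ((543.0321655273438, -132.8026123046875), (10.29438591003418, 79.18775939941406), 5.52011251449585) PCA yaw 6.209980718764726 [ 0.54284873 -0.13200736] 0.08417862125243453
base ((499.899169921875, -134.16038513183594), (147.84425354003906, 79.55403137207031), 4.971170902252197) [[ 422.80823  -100.938675]
 [ 429.70197  -180.19347 ]
 [ 576.9901   -167.3821  ]
 [ 570.0964    -88.127304]]
```

```bash
cat > prof.py <<'E'
from h import *
from scipy.optimize import least_squares
O=np.array([.5115,-.1342]);yaw=.099
R=np.array([[np.cos(yaw),-np.sin(yaw)],[np.sin(yaw),np.cos(yaw)]])
def tobr(Q): return np.c_[(Q[:,:2]-O)@R,Q[:,2]]
if __name__=="__main__":
    for f in("top0","scene0"):
        c=dict(np.load(f+".npz"));Q=tobr(pts(c).reshape(-1,3))
        for nm,lo,hi in(("head",-7,7),("nut",-44,-32),("pin",-60,-52)):
            k=(Q[:,0]*1e3>lo)&(Q[:,0]*1e3<hi)&(abs(Q[:,1])<.022)&(Q[:,2]>.05);q=Q[k][:,1:]*1e3
            b=np.arange(-20,21,2);i=np.digitize(q[:,0],b)
            print(f,nm,len(q),[(int(b[j-1]+1),round(float(np.median(q[i==j,1])),1)) for j in range(1,len(b)) if (i==j).any()])
            # upper envelope hexagon fit: support z = min over facets
            def zz(p,y):
                a=[p[0]+j*np.pi/3 for j in (-1,0,1,2,3,4)]
                v=[(15-(y-p[1])*np.sin(x))/np.cos(x) for x in a if np.cos(x)>.15]
                return np.min(v,0)+p[2]
            if nm!="pin":
              best=[]
              for a0 in np.radians(np.arange(-30,30,6)):
                r=least_squares(lambda p:zz(p,q[:,0])-q[:,1],[a0,0,75],loss="soft_l1",f_scale=1)
                best.append((r.cost,np.degrees(r.x[0])%60,*r.x[1:]))
              print(np.round(sorted(best)[:3],2))
E
python3 prof.py
```

```text
top0 head 98 [(-15, 75.8), (-13, 79.4), (-11, 88.3), (-9, 86.9), (-7, 89.5), (-5, 87.1), (-3, 90.5), (-1, 88.9), (1, 90.1), (3, 92.2), (5, 90.7), (7, 91.0), (9, 88.1), (11, 86.2), (13, 85.0), (15, 82.5), (17, 80.7)]
[[91.84 48.19  0.89 75.08]
 [91.84 48.19  0.89 75.08]
 [91.84 48.19  0.89 75.08]]
top0 nut 90 [(-17, 68.6), (-15, 76.4), (-13, 84.5), (-11, 86.1), (-9, 88.2), (-7, 86.4), (-5, 88.2), (-3, 88.4), (-1, 88.6), (1, 92.2), (3, 91.3), (5, 92.7), (7, 89.2), (9, 86.9), (11, 84.4), (13, 82.8), (15, 80.0), (17, 80.0)]
[[86.73 45.63  0.13 74.48]
 [86.73 45.63  0.13 74.48]
 [86.73 45.63  0.13 74.48]]
top0 pin 42 [(-13, 88.0), (-11, 86.7), (-9, 87.1), (-7, 82.4), (-5, 83.3), (-3, 83.6), (-1, 84.7), (1, 87.3), (3, 83.0), (5, 82.4), (7, 82.5), (9, 78.9), (11, 69.5), (13, 64.2)]
scene0 head 73 [(-17, 73.8), (-15, 79.7), (-13, 84.1), (-11, 86.7), (-9, 87.1), (-7, 88.9), (-5, 89.2), (-3, 88.3), (-1, 90.9), (1, 89.5), (3, 91.8), (5, 89.6), (9, 85.4), (11, 84.4), (17, 77.0)]
[[73.31 48.63 -0.62 73.99]
 [73.58 50.63 -0.51 74.09]
 [73.58 50.63 -0.51 74.09]]
scene0 nut 79 [(-19, 73.1), (-17, 73.1), (-15, 78.2), (-13, 83.9), (-11, 86.3), (-9, 87.7), (-7, 88.3), (-5, 89.2), (-3, 88.7), (-1, 89.6), (1, 90.2), (3, 91.3), (5, 89.2), (7, 87.9), (9, 86.2), (13, 81.7), (15, 79.8)]
[[103.    51.7   -0.38  74.14]
 [103.    51.7   -0.38  74.14]
 [103.    51.7   -0.38  74.14]]
scene0 pin 66 [(-13, 86.9), (-11, 78.8), (-9, 75.6), (-7, 80.8), (-5, 80.7), (-3, 81.4), (-1, 77.2), (1, 82.4), (3, 74.6), (5, 72.9), (7, 71.6), (9, 64.4), (11, 64.9)]
```

Bolt estimate: top corner leans about 18° toward +y (pin agrees, at about −42°). The grip tilts with it. First, turn the tool to bring the jaws across the direction of the slide.

```bash
python3 -m jog '{"twist":[[0,0,0.12],[0,0,0.12],[0,0,0.12],[0,0,0.12],[0,0,0.12],[0,0,0.12],[0,0,0.12],[0,0,0.12],[0,0,0.12],[0,0,0.11],[0,0,0]],"linear":[[0,0,0],[0,0,0],[0,0,0],[0,0,0],[0,0,0],[0,0,0],[0,0,0],[0,0,0],[0,0,0],[0,0,0],[0,0,0]],"jaw":[0.0854,0.0854,0.0854,0.0854,0.0854,0.0854,0.0854,0.0854,0.0854,0.0854,0.0854]}'
```

```text
time: 1.02
ee_pos: [0.2026, 0.5094, 0.2268]
tool_rot: [-3.138, 0.008, 1.522]
ft_force: [-0.4, 0.1, 0.2]
opening: 1.005
```

```bash
cat >> h.py <<'E'
from scipy.spatial.transform import Rotation as Ro
def delta(pos,rpy=None,hold=False):
    o=sensors.observe();Rt=Ro.from_euler("xyz",o["tool_rot"])
    p=o["ee_pos"]; d=Rt.inv().apply(np.asarray(pos)-p)
    print("t %.2f"%o["time"],"pos",np.round(p,4),"rpy",np.round(o["tool_rot"],3),"F",np.round(o["ft_force"],1),"M",np.round(o["ft_torque"],2),"open %.4f"%(o["opening"]*.0854),"q",np.round(o["joints"],2))
    print(" lin",np.round(d,4)," twist",np.round((Rt.inv()*Ro.from_euler("xyz",rpy)).as_rotvec(),3) if rpy is not None else "")
E
python3 -m jog '{"twist":[[0,0,0],[0,0,0],[0,0,0],[0,0,0],[0,0,0],[0,0,0],[0,0,0],[0,0,0],[0,0,-0.01],[0,0,-0.01],[0,0,-0.01],[0,0,-0.01]],"linear":[[-0.034,0.02,0],[-0.034,0.02,0],[-0.034,0.02,0],[-0.034,0.02,0],[-0.034,0.02,0],[-0.034,0.02,0],[-0.034,0.02,0.005],[-0.034,0.02,0.01],[-0.034,0.02,0.01],[-0.034,0.02,0.01],[-0.034,0.02,0.01],[-0.034,0.02,0.01]],"jaw":[0.0854,0.0854,0.0854,0.0854,0.0854,0.0854,0.0854,0.0854,0.0854,0.0854,0.0854,0.0854]}'; python3 -c "
from h import *
delta([.5015,-.054,.15],[np.pi,0,np.pi/2])"
```

```text
time: 2.02
ee_pos: [0.4367, 0.0854, 0.1733]
tool_rot: [-3.14, 0.008, 1.625]
ft_force: [0.8, 1.3, 0.6]
opening: 1.002
t 2.02 pos [0.4367 0.0854 0.1733] rpy [-3.14   0.008  1.625] F [0.8 1.3 0.6] M [ 0.   -0.06 -0.  ] open 0.0855 q [ 0.12  0.13  1.87 -0.01  1.14  0.06]
 lin [-0.1425  0.0571  0.0244]  twist [-0.001  0.008  0.054]
```

```bash
python3 -m jog '{"twist":[[0,0,0.01],[0,0,0.01],[0,0,0.01],[0,0.004,0.01],[0,0.004,0],[0,0,0]],"linear":[[-0.032,0.013,0.005],[-0.032,0.013,0.005],[-0.032,0.013,0.005],[-0.03,0.013,0.005],[-0.014,0.004,0.002],[0,0,0]],"jaw":[0.0854,0.0854,0.0854,0.0854,0.0854,0.0854]}'; python3 - <<'E'
from h import *
delta([.5015,-.054,.032],[np.pi,0,np.pi/2])
t=viewer.read_camera("top");s=viewer.read_camera("scene")
a=np.hstack([cv2.resize(c["img"][y:y+120,x:x+120],(400,400),interpolation=cv2.INTER_CUBIC) for c,x,y in((t,290,220),(s,270,200))])
cv2.imwrite("pics/a1.png",a[:,:,::-1])
E
```

```text
time: 2.52
ee_pos: [0.5017, -0.066, 0.1481]
tool_rot: [-3.137, 0.0, 1.604]
ft_force: [0.1, 0.4, -0.2]
opening: 1.001
t 2.52 pos [ 0.5017 -0.066   0.1481] rpy [-3.137  0.     1.604] F [ 0.1  0.4 -0.2] M [-0.05 -0.03  0.01] open 0.0855 q [-0.2   0.29  1.74 -0.    1.12 -0.24]
 lin [0.012  0.0007 0.1161]  twist [-0.005  0.     0.033]
```

View pics/a1.png

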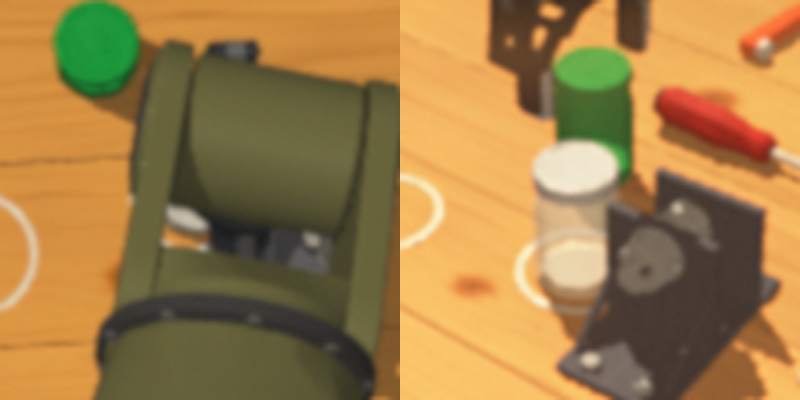

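The view shows the gripper above the jar (right half, fingers at ~(560,50)), clear of the green look-alike. I'll correct the offset sideways before going down.

```bash
python3 -m jog '{"twist":[[0,0,0.016],[0,0,0.01],[0,0,0]],"linear":[[0.007,0,0],[0.004,0,0],[0,0,0]],"jaw":[0.0854,0.0854,0.0854]}'; python3 -c "
from h import *
delta([.5015,-.054,.032],[np.pi,0,np.pi/2])"
```

```text
time: 2.87
ee_pos: [0.5, -0.0495, 0.149]
tool_rot: [-3.137, 0.0, 1.584]
ft_force: [-1.0, -0.1, 0.1]
opening: 1.003
t 2.87 pos [ 0.5    -0.0495  0.149 ] rpy [-3.137  0.     1.584] F [-1.  -0.1  0.1] M [ 0.    0.02 -0.  ] open 0.0857 q [-0.17  0.28  1.74 -0.    1.12 -0.18]
 lin [-0.0045  0.002   0.1169]  twist [-0.005  0.     0.013]
```

```bash
python3 -m jog '{"twist":[[0,0,0.005],[0,0,0.005],[0,0,0],[0,0,0],[0,0,0],[0,0,0],[0,0,0],[0,0,0]],"linear":[[-0.002,0.001,0.015],[-0.002,0.001,0.02],[0,0,0.022],[0,0,0.022],[0,0,0.018],[0,0,0.01],[0,0,0],[0,0,0]],"jaw":[0.0854,0.0854,0.0854,0.0854,0.0854,0.0854,0.0854,0.0854]}'; python3 - <<'E'
from h import *
delta([.5015,-.054,.032],[np.pi,0,np.pi/2])
t=viewer.read_camera("top");s=viewer.read_camera("scene")
a=np.hstack([cv2.resize(c["img"][y:y+120,x:x+120],(400,400),interpolation=cv2.INTER_CUBIC) for c,x,y in((t,290,220),(s,270,200))])
cv2.imwrite("pics/a2.png",a[:,:,::-1])
E
```

```text
time: 3.53
ee_pos: [0.5025, -0.0473, 0.0417]
tool_rot: [3.139, 0.001, 1.592]
ft_force: [0.3, -0.8, -0.1]
opening: 1.001
t 3.53 pos [ 0.5025 -0.0473  0.0417] rpy [3.139e+00 1.000e-03 1.592e+00] F [ 0.3 -0.8 -0.1] M [-0.02  0.04 -0.04] open 0.0855 q [-0.17  0.45  1.81 -0.    0.88 -0.19]
 lin [-0.0067 -0.0012  0.0097]  twist [0.002 0.001 0.021]
```

View pics/a2.png

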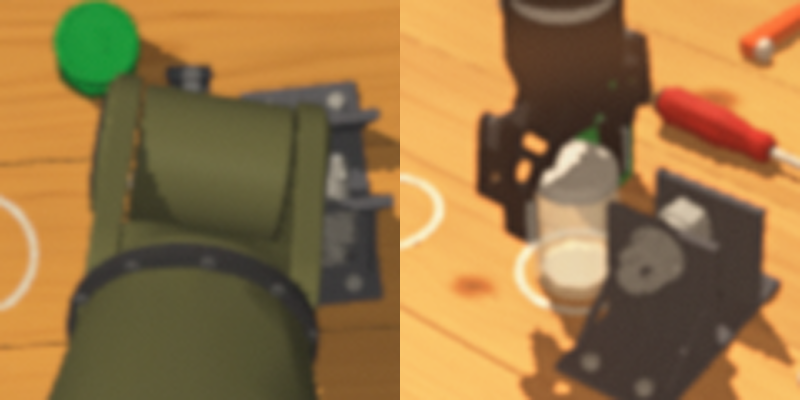

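Fingers straddle the jar (jar lid at ~(578,165) in the right half). Trim, then close.

```bash
python3 -m jog '{"twist":[[0,0,0.01],[0,0,0],[0,0,0],[0,0,0]],"linear":[[-0.004,-0.001,0.005],[-0.002,0,0.003],[0,0,0],[0,0,0]],"jaw":[0.0854,0.075,0.07,0.066]}'; python3 -c "
from h import *
delta([.5015,-.054,.033],[np.pi,0,np.pi/2])"
```

```text
time: 3.97
ee_pos: [0.5034, -0.0545, 0.0364]
tool_rot: [3.133, 0.003, 1.581]
ft_force: [0.5, -0.0, 0.4]
opening: 0.77
t 3.97 pos [ 0.5034 -0.0545  0.0364] rpy [3.133e+00 3.000e-03 1.581e+00] F [ 0.5 -0.   0.4] M [-0.04  0.04 -0.01] open 0.0658 q [-0.18  0.46  1.81 -0.    0.86 -0.19]
 lin [ 0.0005 -0.0019  0.0034]  twist [0.008 0.003 0.01 ]
```

```bash
python3 -m jog '{"twist":[[0,0,0],[0,0,0],[0,0,0],[0,0,0]],"linear":[[0,-0.001,0],[0,0,0],[0,0,0],[0,0,0]],"jaw":[0.060,0.056,0.053,0.050]}'; python3 - <<'E'
from h import *
delta([.5015,-.054,.033],[np.pi,0,np.pi/2])
s=viewer.read_camera("scene")
cv2.imwrite("pics/a3.png",cv2.resize(s["img"][180:340,220:420],None,fx=3,fy=3,interpolation=cv2.INTER_CUBIC)[:,:,::-1])
E
```

```text
time: 4.3
ee_pos: [0.5026, -0.0547, 0.0373]
tool_rot: [3.132, 0.003, 1.58]
ft_force: [-0.2, -0.1, -1.2]
opening: 0.646
t 4.30 pos [ 0.5026 -0.0547  0.0373] rpy [3.132e+00 3.000e-03 1.580e+00] F [-0.2 -0.1 -1.2] M [-0.   -0.02 -0.09] open 0.0552 q [-0.18  0.46  1.82 -0.    0.86 -0.19]
 lin [ 0.0008 -0.0012  0.0043]  twist [0.01  0.003 0.01 ]
```

View pics/a3.png

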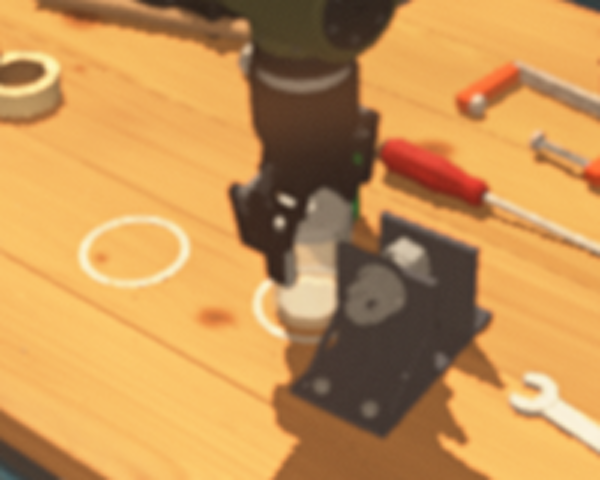

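Jar gripped (opening 55 mm, small forces). Start the slide gently.

```bash
python3 -m jog '{"twist":[[0,0,0],[0,0,0],[0,0,0],[0,0,0]],"linear":[[0.004,-0.001,0],[0.007,-0.002,0],[0.009,-0.0025,0],[0.009,-0.0025,0]],"jaw":[0.050,0.050,0.050,0.050]}'; python3 -c "
from h import *
delta([.4627,.0935,.037],[np.pi,0,np.pi/2])"
```

```text
time: 4.68
ee_pos: [0.4942, -0.0248, 0.0373]
tool_rot: [3.131, 0.003, 1.579]
ft_force: [0.4, -1.0, 0.6]
opening: 0.651
t 4.68 pos [ 0.4942 -0.0248  0.0373] rpy [3.131e+00 3.000e-03 1.579e+00] F [ 0.4 -1.   0.6] M [-0.11  0.01  0.1 ] open 0.0556 q [-0.12  0.44  1.85 -0.    0.85 -0.13]
 lin [ 0.1185 -0.0306 -0.0004]  twist [0.011 0.003 0.008]
```

```bash
python3 -m jog '{"twist":[[0,0,0],[0,0,0],[0,0,0],[0,0,0],[0,0,0],[0,0,0],[0,0,0],[0,0,0],[0,0,0],[0,0,0],[0,0,0]],"linear":[[0.012,-0.003,0],[0.014,-0.004,0],[0.014,-0.004,0],[0.014,-0.004,0],[0.014,-0.004,0],[0.012,-0.003,0],[0.010,-0.003,0],[0.007,-0.002,0],[0.004,-0.001,0],[0,0,0],[0,0,0]],"jaw":[0.050,0.050,0.050,0.050,0.050,0.050,0.050,0.050,0.050,0.050,0.050]}'; python3 -c "
from h import *
delta([.4627,.0935,.037],[np.pi,0,np.pi/2])"
```

```text
time: 5.6
ee_pos: [0.46, 0.0896, 0.0373]
tool_rot: [3.13, 0.003, 1.585]
ft_force: [-1.4, -0.8, -1.0]
opening: 0.65
t 5.60 pos [0.46   0.0896 0.0373] rpy [3.130e+00 3.000e-03 1.585e+00] F [-1.4 -0.8 -1. ] M [-0.09 -0.05  0.03] open 0.0555 q [ 0.12  0.39  1.92 -0.01  0.82  0.11]
 lin [0.0039 0.0027 0.0003]  twist [0.012 0.003 0.015]
```

Fine trim, then look at the jar in the ring before releasing.

```bash
python3 -m jog '{"twist":[[0,0,0],[0,0,0],[0,0,0]],"linear":[[0.003,0.002,0],[0.001,0,0],[0,0,0]],"jaw":[0.050,0.050,0.050]}'; python3 - <<'E'
from h import *
delta([.4627,.0935,.037],[np.pi,0,np.pi/2])
s=viewer.read_camera("scene")
cv2.imwrite("pics/a4.png",cv2.resize(s["img"][180:300,200:350],None,fx=4,fy=4,interpolation=cv2.INTER_CUBIC)[:,:,::-1])
E
```

```text
time: 5.85
ee_pos: [0.4622, 0.0932, 0.0372]
tool_rot: [3.13, 0.003, 1.584]
ft_force: [-2.4, 1.8, 2.4]
opening: 0.648
t 5.85 pos [0.4622 0.0932 0.0372] rpy [3.130e+00 3.000e-03 1.584e+00] F [-2.4  1.8  2.4] M [ 0.04  0.36 -0.02] open 0.0554 q [ 0.12  0.4   1.91 -0.01  0.82  0.11]
 lin [0.0003 0.0005 0.0002]  twist [0.011 0.003 0.014]
```

View pics/a4.png

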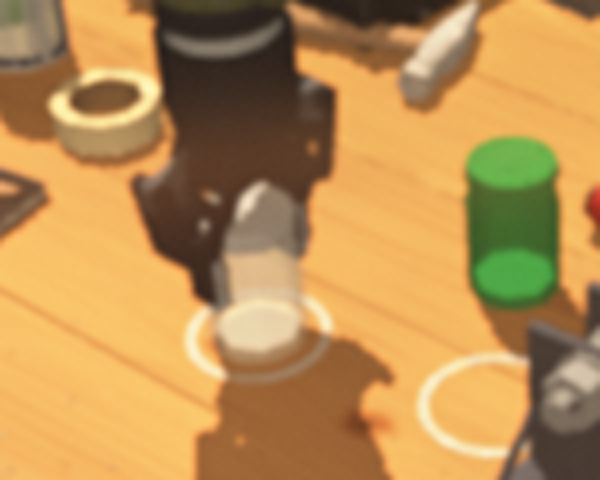

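The jar's base (~(260,328)) sits centred in the far ring (~(258,336)), upright. Release and rise.

```bash
python3 -m jog '{"twist":[[0,0,0],[0,0,0],[0,0,0],[0,0,0],[0,0,0],[0,0,0]],"linear":[[0,0,0],[0,0,0],[0,0,0],[0,0,0],[0,0,0],[0,0,0]],"jaw":[0.060,0.070,0.08,0.0854,0.0854,0.0854]}'; python3 -c "
from h import *
delta([.4627,.0935,.15],[np.pi,0,np.pi/2])"
```

```text
time: 6.4
ee_pos: [0.4624, 0.0925, 0.037]
tool_rot: [3.13, 0.003, 1.583]
ft_force: [0.1, 0.3, 0.3]
opening: 0.997
t 6.40 pos [0.4624 0.0925 0.037 ] rpy [3.130e+00 3.000e-03 1.583e+00] F [0.1 0.3 0.3] M [ 0.02 -0.06  0.05] open 0.0851 q [ 0.12  0.4   1.91 -0.01  0.82  0.11]
 lin [ 0.0006  0.0016 -0.1129]  twist [0.011 0.003 0.012]
```

Rise straight up to z ≈ 0.21.

```bash
python3 -m jog '{"twist":[[0,0,0],[0,0,0],[0,0,0],[0,0,0],[0,0,0],[0,0,0],[0,0,0],[0,0,0],[0,0,0]],"linear":[[0,0,-0.01],[0,0,-0.02],[0,0,-0.025],[0,0,-0.03],[0,0,-0.03],[0,0,-0.03],[0,0,-0.02],[0,0,-0.01],[0,0,0]],"jaw":[0.0854,0.0854,0.0854,0.0854,0.0854,0.0854,0.0854,0.0854,0.0854]}'; python3 - <<'E'
from h import *
delta([.5155,-.12,.21],[np.pi,0,.099])
t=viewer.read_camera("top");s=viewer.read_camera("scene")
np.savez("scene1.npz",**s)
a=np.hstack([cv2.resize(c["img"][y:y+120,x:x+120],(400,400),interpolation=cv2.INTER_CUBIC) for c,x,y in((t,240,220),(s,220,200))])
cv2.imwrite("pics/a5.png",a[:,:,::-1])
E
```

```text
time: 7.15
ee_pos: [0.4586, 0.0929, 0.2258]
tool_rot: [3.13, 0.003, 1.583]
ft_force: [-0.4, -0.5, 0.2]
opening: 1.001
t 7.15 pos [0.4586 0.0929 0.2258] rpy [3.130e+00 3.000e-03 1.583e+00] F [-0.4 -0.5  0.2] M [ 0.01  0.03 -0.06] open 0.0855 q [ 0.12  0.12  1.76 -0.    1.26  0.11]
 lin [-0.2135  0.0541  0.0171]  twist [ 0.012 -0.006  1.484]
```

View pics/a5.png

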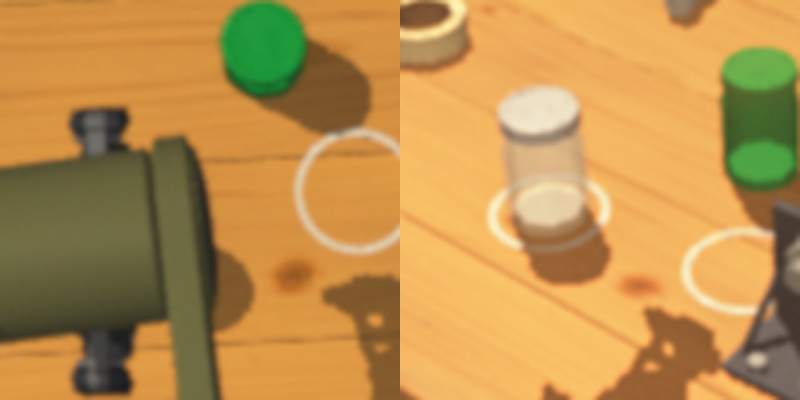

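The jar stands upright in the far ring (right half, base ~(550,205)), fingers clear. Now turn the jaws along the slot.

```bash
python3 -m jog '{"twist":[[0,0,0.12],[0,0,0.12],[0,0,0.12],[0,0,0.12],[0,0,0.12],[0,0,0.12],[0,0,0.12],[0,0,0.12],[0,0,0.12],[0,0,0.12],[0,0,0.12],[0,0,0.08]],"linear":[[0,0,0],[0,0,0],[0,0,0],[0,0,0],[0,0,0],[0,0,0],[0,0,0],[0,0,0],[0,0,0],[0,0,0],[0,0,0],[0,0,0]],"jaw":[0.07,0.07,0.07,0.07,0.07,0.07,0.07,0.07,0.07,0.07,0.07,0.07]}'; python3 - <<'E'
from h import *
from prof import *
# gripper target: hold point G, lean th of tool -z toward bracket +y
th=np.radians(18)
b=Ro.from_euler("z",.099)*Ro.from_euler("x",-th)*Ro.from_euler("x",np.pi)
G=np.array([*(O+R@[.004,0]),.077]); up=-b.apply([0,0,1])
print("rpy",b.as_euler("xyz"),"up",up,"TCP final",G-up*.0187)
for h in (.10,):
    delta(G+up*h-up*.0187,b.as_euler("xyz"))
t=viewer.read_camera("top"); np.savez("top2.npz",**t)
s=viewer.read_camera("scene"); np.savez("scene2.npz",**s)
cv2.imwrite("pics/a6.png",np.vstack([t["img"][200:330,200:600],s["img"][160:330,180:580]])[:,:,::-1])
E
```

```text
time: 8.25
ee_pos: [0.4514, 0.0919, 0.2072]
tool_rot: [3.137, 0.02, 0.127]
ft_force: [-0.6, -0.2, -1.0]
opening: 0.816
rpy [2.82743339 0.         0.099     ] up [-0.03054273  0.30750389  0.95105652] TCP final [ 0.51605156 -0.13955497  0.05921524]
t 8.25 pos [0.4514 0.0919 0.2072] rpy [3.137 0.02  0.127] F [-0.6 -0.2 -1. ] M [ 0.   -0.03  0.02] open 0.0697 q [ 0.12  0.13  1.78 -0.    1.25  1.57]
 lin [0.0367 0.2066 0.053 ]  twist [-0.309  0.016  0.031]
```

View pics/a6.png

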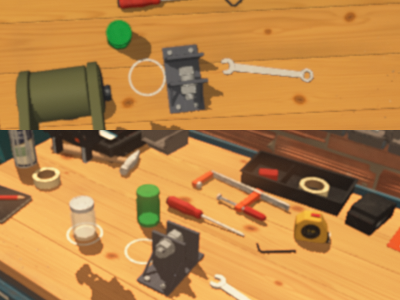

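Both views of the bracket are now clear (top ~(383,280)). One re-measurement of the bracket, head angle and jar.

```bash
sed -i 's/for f in("top0","scene0")/import sys\n    for f in sys.argv[1:]/' prof.py; python3 prof.py top2 scene2; python3 - <<'E'
from h import *
for f in("top0","top2","scene2"):
    c=dict(np.load(f+".npz"));Q=pts(c).reshape(-1,3)
    q=Q[(Q[:,2]>.0825)&(Q[:,2]<.089)&(Q[:,0]>.53)&(Q[:,0]<.56)&(Q[:,1]<-.085)&(Q[:,1]>-.2)]
    print(f,"rear",cv2.minAreaRect((q[:,:2]*1000).astype(np.float32)))
c=dict(np.load("scene2.npz"));Q=pts(c);q=Q[(abs(Q[...,2]-.09)<.004)&(abs(Q[...,0]-.46)<.05)&(abs(Q[...,1]-.09)<.05)];print("jar lid",q.mean(0),len(q),q.min(0),q.max(0))
E
```

```text
top2 head 100 [(-15, 77.0), (-13, 80.5), (-11, 86.6), (-9, 88.8), (-7, 89.2), (-5, 89.3), (-3, 91.4), (-1, 90.1), (1, 90.3), (3, 90.7), (5, 92.1), (7, 89.8), (9, 86.3), (11, 86.8), (13, 81.7), (15, 82.5), (17, 78.9)]
[[129.16  46.58   0.37  75.16]
 [129.16  46.53   0.39  75.15]
 [129.16  46.53   0.39  75.15]]
top2 nut 90 [(-17, 70.6), (-15, 74.7), (-13, 85.0), (-11, 86.4), (-9, 89.6), (-7, 91.3), (-5, 88.5), (-3, 90.8), (-1, 90.1), (1, 89.2), (3, 91.0), (5, 91.0), (7, 91.4), (9, 88.8), (11, 88.8), (13, 84.8), (15, 81.1), (17, 81.0)]
[[115.45  51.55   0.82  75.59]
 [115.45  51.56   0.82  75.59]
 [115.45  51.56   0.82  75.59]]
top2 pin 42 [(-13, 84.1), (-11, 87.5), (-9, 84.2), (-7, 79.3), (-5, 85.6), (-3, 81.6), (-1, 86.2), (1, 84.4), (3, 81.5), (5, 83.2), (7, 81.9), (9, 82.6), (11, 73.6), (13, 62.1)]
scene2 head 74 [(-17, 72.8), (-15, 79.7), (-13, 84.8), (-11, 86.8), (-9, 88.2), (-7, 87.7), (-5, 88.1), (-3, 88.8), (-1, 89.6), (1, 90.5), (3, 91.7), (5, 90.0), (9, 86.1), (11, 84.0), (15, 78.5), (17, 78.0)]
[[64.95 47.63 -0.54 74.2 ]
 [64.95 47.63 -0.54 74.2 ]
 [64.95 47.63 -0.54 74.2 ]]
[... 239 characters left out ...]
8  52.35  -0.79  73.86]
 [147.78  52.35  -0.79  73.86]
 [147.78  52.35  -0.79  73.86]]
scene2 pin 71 [(-13, 87.4), (-11, 77.1), (-9, 79.2), (-7, 78.8), (-5, 77.3), (-3, 81.6), (-1, 76.9), (1, 79.0), (3, 75.6), (5, 78.7), (7, 76.4), (9, 63.0), (11, 62.9)]
top0 rear ((543.4033203125, -130.1055908203125), (8.024190902709961, 79.76423645019531), 6.001115798950195)
top2 rear ((543.3251953125, -130.15249633789062), (7.952441215515137, 79.00137329101562), 5.695518493652344)
scene2 rear ((543.4371337890625, -131.8281707763672), (9.617528915405273, 77.2110366821289), 5.273645401000977)
jar lid [0.46158596 0.09150138 0.0889765 ] 292 [0.43465952 0.06409543 0.08610304] [0.49005162 0.11953219 0.09294763]
```

```bash
python3 -m jog '{"twist":[[0,0.005,0.01],[0,0.005,0.01],[0,0.005,0.01],[0,0,0],[0,0,0],[0,0,0],[0,0,0],[0,0,0],[0,0,0]],"linear":[[0.004,0.02,0],[0.006,0.03,0],[0.006,0.033,0],[0.006,0.033,0],[0.006,0.033,0],[0.004,0.025,0],[0.002,0.015,0],[0,0.007,0],[0,0,0]],"jaw":[0.07,0.07,0.07,0.07,0.07,0.07,0.07,0.07,0.07]}'; python3 -c "
from h import *
delta([.5130,-.109,.154],[2.827,0,.099])"
```

```text
time: 9.1
ee_pos: [0.5082, -0.1065, 0.2004]
tool_rot: [3.14, 0.015, 0.138]
ft_force: [0.5, -0.3, 0.3]
opening: 0.817
t 9.10 pos [ 0.5082 -0.1065  0.2004] rpy [3.14  0.015 0.138] F [ 0.5 -0.3  0.3] M [ 0.02 -0.    0.05] open 0.0697 q [-0.27  0.27  1.64 -0.01  1.25  1.16]
 lin [0.0051 0.0031 0.0463]  twist [-0.313  0.009  0.041]
```

```bash
python3 -m jog '{"twist":[[-0.07,0.003,0.015],[-0.1,0.003,0.015],[-0.09,0.003,0.01],[-0.05,0,0],[0,0,0]],"linear":[[0.003,0,0],[0.002,0,0],[0,0,0],[0,0,0],[0,0,0]],"jaw":[0.07,0.07,0.07,0.07,0.07]}'; python3 -c "
from h import *
delta([.5130,-.109,.154],[2.827,0,.099])"
```

```text
time: 9.52
ee_pos: [0.5122, -0.1028, 0.1986]
tool_rot: [2.819, 0.003, 0.108]
ft_force: [0.4, -0.5, -0.8]
opening: 0.822
t 9.52 pos [ 0.5122 -0.1028  0.1986] rpy [2.819 0.003 0.108] F [ 0.4 -0.5 -0.8] M [ 0.14 -0.03  0.05] open 0.0702 q [-0.12  0.24  1.7  -0.35  1.15  1.48]
 lin [ 0.0003 -0.0082  0.0443]  twist [ 0.008 -0.     0.009]
```

```bash
python3 -m jog '{"twist":[[0,0,0.005],[0.004,0,0.004],[0,0,0],[0,0,0],[0,0,0]],"linear":[[0,-0.004,0.013],[0,-0.004,0.017],[0,0,0.013],[0,0,0.003],[0,0,0]],"jaw":[0.07,0.07,0.07,0.07,0.07]}'; python3 - <<'E'
from h import *
delta([.5148,-.1273,.0973],[2.827,0,.099])
s=viewer.read_camera("scene");t=viewer.read_camera("top")
a=np.hstack([cv2.resize(c["img"][y:y+120,x:x+120],(400,400),interpolation=cv2.INTER_CUBIC) for c,x,y in((t,320,220),(s,290,200))])
cv2.imwrite("pics/a7.png",a[:,:,::-1])
E
```

```text
time: 9.93
ee_pos: [0.5122, -0.1048, 0.151]
tool_rot: [2.832, 0.001, 0.11]
ft_force: [0.9, -0.0, -0.1]
opening: 0.821
t 9.93 pos [ 0.5122 -0.1048  0.151 ] rpy [2.832e+00 1.000e-03 1.100e-01] F [ 0.9 -0.  -0.1] M [ 0.14  0.02 -0.06] open 0.0701 q [-0.13  0.3   1.75 -0.35  1.04  1.5 ]
 lin [0.0001 0.0052 0.058 ]  twist [-0.005 -0.003  0.011]
```

View pics/a7.png

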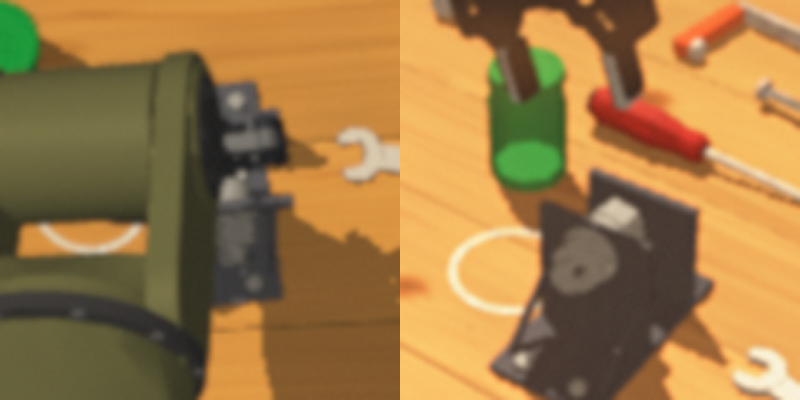

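Fingers (right half ~(515,75) and (625,85)) stand above the slot, tilted with the flats. Approach along the tool axis.

```bash
python3 -m jog '{"twist":[[0,0,0.004],[0,0,0.004],[0,0,0],[0,0,0],[0,0,0],[0,0,0]],"linear":[[0,0.003,0.012],[0,0.002,0.016],[0,0,0.016],[0,0,0.011],[0,0,0.004],[0,0,0]],"jaw":[0.07,0.07,0.07,0.07,0.07,0.07]}'; python3 - <<'E'
from h import *
delta([.5161,-.1396,.0592],[2.827,0,.099])
E
```

```text
time: 10.53
ee_pos: [0.517, -0.1295, 0.0967]
tool_rot: [2.831, -0.009, 0.102]
ft_force: [-0.4, 0.8, -0.2]
opening: 0.818
t 10.53 pos [ 0.517  -0.1295  0.0967] rpy [ 2.831 -0.009  0.102] F [-0.4  0.8 -0.2] M [0.18 0.03 0.  ] open 0.0698 q [-0.18  0.39  1.78 -0.38  0.91  1.51]
 lin [-0.0023 -0.002   0.0387]  twist [-0.004 -0.01   0.   ]
```

```bash
python3 -m jog '{"twist":[[0,-0.005,0],[0,-0.004,0],[0,0,0],[0,0,0],[0,0,0],[0,0,0]],"linear":[[-0.001,-0.001,0.008],[-0.001,-0.001,0.010],[0,0,0.010],[0,0,0.007],[0,0,0.002],[0,0,0]],"jaw":[0.07,0.07,0.07,0.07,0.07,0.07]}'; python3 - <<'E'
from h import *
delta([.5161,-.1396,.0592],[2.827,0,.099])
s=viewer.read_camera("scene");t=viewer.read_camera("top")
a=np.hstack([cv2.resize(c["img"][y:y+120,x:x+120],(400,400),interpolation=cv2.INTER_CUBIC) for c,x,y in((t,320,220),(s,290,200))])
cv2.imwrite("pics/a8.png",a[:,:,::-1])
E
```

```text
time: 11.03
ee_pos: [0.5166, -0.1399, 0.0582]
tool_rot: [2.83, -0.001, 0.1]
ft_force: [1.1, 0.6, 0.6]
opening: 0.819
t 11.03 pos [ 0.5166 -0.1399  0.0582] rpy [ 2.83e+00 -1.00e-03  1.00e-01] F [1.1 0.6 0.6] M [ 0.21  0.04 -0.01] open 0.0699 q [-0.2   0.46  1.79 -0.4   0.84  1.53]
 lin [-0.0005 -0.     -0.001 ]  twist [-0.003 -0.001  0.   ]
```

View pics/a8.png

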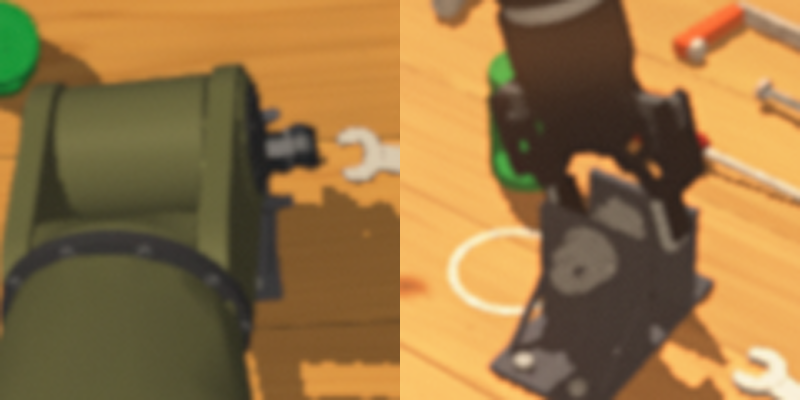

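Fingers are in the slot on either side of the head (right half ~(570,190) and (670,215)), no contact force. Close.

```bash
python3 -m jog '{"twist":[[0,0,0],[0,0,0],[0,0,0],[0,0,0],[0,0,0],[0,0,0],[0,0,0],[0,0,0]],"linear":[[0,0,0],[0,0,0],[0,0,0],[0,0,0],[0,0,0],[0,0,0],[0,0,0],[0,0,0]],"jaw":[0.06,0.05,0.04,0.033,0.028,0.022,0.022,0.022]}'; python3 - <<'E'
from h import *
delta([.5161,-.1396,.0592],[2.827,0,.099])
E
```

```text
time: 11.8
ee_pos: [0.5174, -0.1382, 0.0602]
tool_rot: [2.831, -0.004, 0.101]
ft_force: [0.6, -0.1, -1.0]
opening: 0.335
t 11.80 pos [ 0.5174 -0.1382  0.0602] rpy [ 2.831 -0.004  0.101] F [ 0.6 -0.1 -1. ] M [ 0.22 -0.06  0.02] open 0.0286 q [-0.2   0.45  1.79 -0.4   0.85  1.53]
 lin [-0.0015  0.0009  0.0014]  twist [-0.004 -0.005  0.   ]
```

Gripped across flats (29 mm reading). Turn the head about the bolt axis to upright.

```bash
python3 -m jog '{"twist":[[0.04,0,0],[0.05,0,0],[0.05,0,0],[0.05,0,0],[0,0,0]],"linear":[[0,-0.0006,0],[0,-0.0008,0],[0,-0.0008,0],[0,-0.0008,0],[0,0,0]],"jaw":[0.022,0.022,0.022,0.022,0.022]}'; python3 - <<'E'
from h import *
delta([.5161,-.1340,.059],[np.pi,0,.099])
E
```

```text
time: 12.22
ee_pos: [0.5171, -0.1354, 0.0596]
tool_rot: [3.029, -0.005, 0.101]
ft_force: [1.5, 8.7, 0.0]
opening: 0.333
t 12.22 pos [ 0.5171 -0.1354  0.0596] rpy [ 3.029 -0.005  0.101] F [1.5 8.7 0. ] M [ 1.34 -0.12 -0.04] open 0.0285 q [-0.28  0.46  1.75 -0.13  0.89  1.27]
 lin [-0.0009 -0.0015  0.0004]  twist [ 0.112 -0.005  0.002]
```

```bash
python3 -m jog '{"twist":[[0.05,0,0],[0.04,0,0],[0.02,0,0],[0,0,0]],"linear":[[0,-0.0015,0],[0,-0.001,0],[0,0,0],[0,0,0]],"jaw":[0.022,0.022,0.022,0.022]}'; python3 - <<'E'
from h import *
delta([.5161,-.1340,.059],[np.pi,0,.099])
s=viewer.read_camera("scene");t=viewer.read_camera("top");np.savez("scene3.npz",**s);np.savez("top3.npz",**t)
a=np.hstack([cv2.resize(c["img"][y:y+h,x:x+h],(400,400),interpolation=cv2.INTER_CUBIC) for c,x,y,h in((s,220,180,160),(s,315,240,60))])
cv2.imwrite("pics/a9.png",a[:,:,::-1])
E
```

```text
time: 12.55
ee_pos: [0.5169, -0.1336, 0.0595]
tool_rot: [3.139, -0.005, 0.1]
ft_force: [0.7, 4.5, 1.6]
opening: 0.335
t 12.55 pos [ 0.5169 -0.1336  0.0595] rpy [ 3.139 -0.005  0.1  ] F [0.7 4.5 1.6] M [ 0.53 -0.01 -0.  ] open 0.0286 q [-0.32  0.47  1.73 -0.    0.94  1.15]
 lin [-0.0009  0.0003  0.0005]  twist [ 0.003 -0.005  0.001]
```

View pics/a9.png

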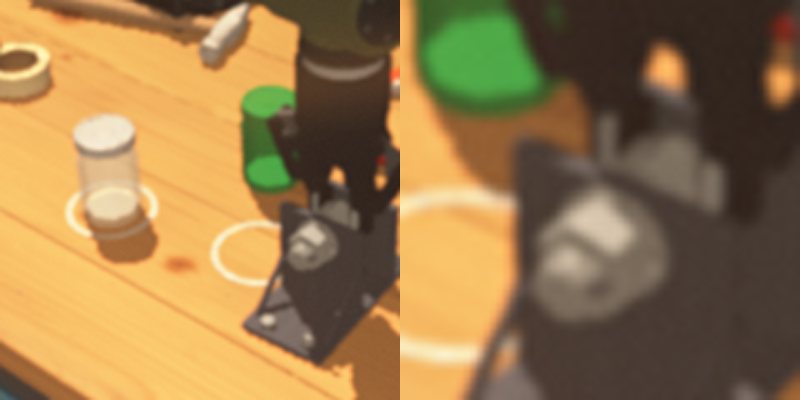

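Left: jar upright in the far ring (~(112,205)); right: pads clasp the head either side (~(605,140), (715,190)). Check the pin's turn, the jar, and the bystanders, then hold for a few rows.

```bash
python3 -m jog '{"twist":[[0,0,0],[0,0,0],[0,0,0],[0,0,0],[0,0,0],[0,0,0]],"linear":[[0,0,0],[0,0,0],[0,0,0],[0,0,0],[0,0,0],[0,0,0]],"jaw":[0.022,0.022,0.022,0.022,0.022,0.022]}'; python3 - <<'E'
from h import *
from prof import tobr
delta([.5161,-.1340,.059],[np.pi,0,.099])
s=viewer.read_camera("scene");np.savez("scene4.npz",**s);t=viewer.read_camera("top");np.savez("top4.npz",**t)
for f in("scene2","scene4"):
    c=dict(np.load(f+".npz"));Qw=pts(c);Q=tobr(Qw.reshape(-1,3))*1e3
    k=(Q[:,0]>-62)&(Q[:,0]<-51)&(abs(Q[:,1])<22)&(Q[:,2]>50)&(Q[:,2]<97);q=Q[k][:,1:]
    b=np.arange(-22,23,3);i=np.digitize(q[:,0],b)
    print(f,[(int(b[j-1]+1),round(float(np.median(q[i==j,1])))) for j in range(1,len(b)) if (i==j).any()])
    m=(abs(Qw[...,2]-.09)<.005)&(abs(Qw[...,0]-.46)<.05)&(abs(Qw[...,1]-.09)<.05);q=Qw[m];print(" jar",q.mean(0),(q.min(0)+q.max(0))/2)
a=np.hstack([cv2.resize(dict(np.load(f+".npz"))["img"][245:285,320:360],(400,400),interpolation=cv2.INTER_CUBIC) for f in("scene2","scene4")])
cv2.imwrite("pics/b1.png",a[:,:,::-1])
d=cv2.absdiff(dict(np.load("scene0.npz"))["img"],s["img"]).max(2)
for n,(x0,y0,x1,y1) in dict(spanner=(388,300,482,370),tape=(210,195,243,222),sd=(385,238,425,268)).items(): print(n,d[y0:y1,x0:x1].mean(),(d[y0:y1,x0:x1]>60).sum())
E
```

```text
time: 13.15
ee_pos: [0.517, -0.1336, 0.0595]
tool_rot: [3.133, -0.004, 0.101]
ft_force: [0.3, -0.5, -1.0]
opening: 0.333
t 13.15 pos [ 0.517  -0.1336  0.0595] rpy [ 3.133 -0.004  0.101] F [ 0.3 -0.5 -1. ] M [-0.09 -0.07 -0.07] open 0.0285 q [-0.32  0.47  1.73 -0.01  0.94  1.16]
 lin [-0.0009  0.0003  0.0005]  twist [ 0.009 -0.004  0.002]
scene2 [(-15, 87), (-12, 77), (-9, 78), (-6, 78), (-3, 83), (0, 75), (3, 76), (6, 80), (9, 62), (12, 64)]
 jar [0.46102521 0.09068665 0.08875897] [0.46235557 0.09181381 0.08898663]
scene4 [(-18, 84), (-15, 83), (-12, 80), (-9, 78), (-6, 76), (-3, 82), (0, 78), (3, 80), (6, 74), (9, 75), (12, 67), (15, 65)]
 jar [0.46141327 0.09085213 0.0888314 ] [0.46263014 0.09277005 0.08883912]
spanner 26.670516717325228 1026
tape 15.755331088664422 0
sd 16.299166666666668 16
```

View pics/b1.png

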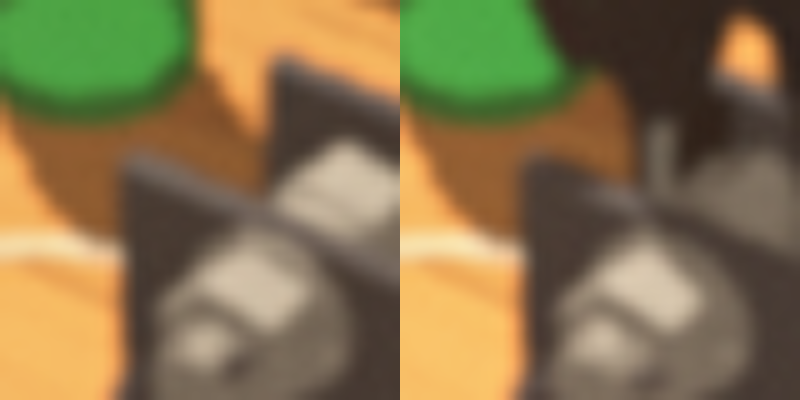

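The pin's ends have moved from about (−13, 88)/(11, 64) mm to (−16, 84)/(15, 65) mm in (y, z). That puts it at about −60°, so a pair of flats is upright. The tool is vertical to within 0.01 rad. Handing in.

```bash
python3 -c "
from plant import job_done,sensors
print(job_done()); o=sensors.observe(); print(o['time'],o['ee_pos'],o['tool_rot'],o['opening'])"
```

```text
the job is handed in; nothing more can be done
None
the job is handed in; nothing more can be done
```

I slid the glass jar along the worktop into the far ring and let go of it. Then I reached into the slot with the jaws tilted about 18° to match the bolt, gripped the head across two flats, turned it to upright and handed in at about 13 s, still gripping. The hand-in gave no verdict.

**Last checks:**
- **Jar:** its lid centre is at about (0.462, 0.092) and the ring centre at (0.463, 0.094), so it is about 2 mm off. It stands upright and untouched.
- **Bolt:** the tool is vertical to within 0.01 rad. The cross pin stands at about −60° as it should, and had been at about −42° at the start.
- **Grip:** the opening reads 28.5 mm on the 30 mm head (it also read slightly low on the jar). The grasp point is about 6 mm from the head's centre, by my own estimate. The finger contact force can't be read directly.

**Unresolved:** the before-and-after image comparison showed no large change at the tape roll and very little at the screwdriver. It flagged many changed pixels at the spanner. I take that to be the arm's shadow, because the fingers never came near the spanner, but I did not measure its position again.

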